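# Scale check in the packing bay: load the pan, raise the readout

### The arm

A 6-joint arm with a two-finger parallel gripper is mounted at the origin on the work surface. World frame = base frame: x ahead of the robot, y to its left, z up, the work surface at z = 0. Lengths are in m, angles in degrees, forces in N, time in s.
With the tool pointing down it reaches from about 0.3 to 0.75 m from the base axis. Payload 8.5 kg.
Tool frame: the origin (TCP) lies at the very end of the fingers, on their centre line; the grasp point (between the pads) lies 19 mm behind it; z points along the fingers, y is the direction in which the jaws open and shut (so a half turn about z gives the same grasp; the last joint's range is limited). The gripper opens to 85 mm and grips with 20 to 120 N. Pads are 22 mm wide; open, the fingers measure 114 mm over their backs; the gripper's body (76 mm by 85 mm) begins 54 mm behind the grasp point. The pads swing forward as they close: fully open they stand 13 mm farther back than shut.
Start: joints at [-84.7, 21.807, 74.336, -0, 83.858, -12.336], TCP at [0.167, -0.524, 0.231] pointing down, gripper open.
Joint ranges: [-178.18, 178.18], [-50.72, 133.34], [12.68, 142.11], [-81.47, 261.47], [9.98, 163.14], [-165.26, 165.26]. Speed limits (degrees/s): [136.94, 136.94, 180, 180, 180, 180].

### API

Orientations are given as a 3x3 rotation matrix whose columns are the frame's x, y, z axes.
In Python, from rig import env, vision, close_job, spotter gives the robot as it stands. The module is installed in compiled form; this text tells all that it offers.
- The arm moves only by the tool jog_arm, never from a script. Its argument "plan" is a list that holds one entry, the list of rows, each a list of 6 numbers: the shift along the tool's x, y, z in units of 40 mm (1.0 is 40 mm), then the turn, a rotation vector about the tool's x, y, z in units of 0.15 rad (1.0 is 0.15 rad). A call has 1 to 10 rows; each row shifts and turns the commanded pose from where the row before left it, along the tool's axes as they then stand; what a row does not reach is not made up. A row lasts 1/10 s, in which the tool goes at most 50 mm and 8.59 degrees, less where a joint would pass 70% of its speed; a pose out of reach is approached as far as the arm can. A call with a number of a shift or a turn outside -1 to 1 is refused whole. A call with a gripper value outside its range is refused whole. "grip" is the opening, from -1 (shut) to 1 (fully open), set as the call begins (left out, the last holds). The fingers move at their own pace and stop on an object; "squeeze" is the grip in N (left out, the last holds). Time passes only in rows, so rows that do not move let the fingers close. It gives the time, the measured TCP pose, the force and the opening at its end, in the units of the state.
- env.observe(): the state, without advancing time (a new reading comes with each control period).
- vision.get_image(name): name is "side" or "top" or "wrist"; returns (picture, depth): 384x512x3 uint8, red, green, blue; 384x512 float32, m along the optical axis (not along the pixel's ray), 0 where there is no reading.
- vision.camera_info(name): a dict with "fx", "fy", "cx", "cy" (pixels), "rvec" (rotation vector, rad) and "tvec" (3), from world to camera coordinates, as OpenCV has them. Camera axes: x right, y down, z forward; pixel columns grow to the right and rows downward; lengths in m; the calibration is good to about 2 mm. The wrist camera is an equidistant fisheye: a pixel r from the principal point sees the ray r / f radians off the axis. A picture is of the moment at which its call begins: read the wrist's pose just before it. camera_info takes no time and is no camera call; for the wrist camera it gives the pose at the moment of the call.
- close_job(): hands the job in, once; it reports no verdict.
Trained networks look in the newest picture that a camera, given by its name, has taken for a name from the list of things; names that differ only in an ending like _2 or _b are one class to them, and where a whole thing is asked for, a point or a joint stands for the part that bears it (a point fixed in the world has none). Each returns a list of dicts, best first, with "score" (0 to 1); they miss things now and then, are a little off and sometimes report something else, mostly with a low value. They report only what shows in the picture. A call takes as long as a camera call. They do not tell look-alikes from the thing itself.
- spotter.trace(camera, query): "pixels" (384x512 bool, what is visible of it) and "rect" ([left, top, right, bottom] in pixels, round what is visible of it).
The state is a dict: "time_s": time; "q": joint angles; "qvel": joint speeds; "joint_efforts": joint torques, N m; "position": TCP position; "tool_rot": TCP orientation; "ft_force": force on the tool from outside, world axes, zero at the start; "wrist_torque": the same for the moment, N m; "grip_width": finger opening in m.
Only numpy, scipy, OpenCV 4.12 (cv2) and the standard library are available. Lean on these libraries where they do the work, as an engineer would, in place of code of your own. Each camera call takes 0.05 s, during which the arm holds its last target.

### The job

Check the bench scale before packing: gently stand the larger of the two steel check weights upright in the centre of the sprung pan and let go of it. Then squeeze the handle of the telescoping readout so that its release button is pressed in, pull the readout straight up past the first stop to the second stop (fully out), and finish while still gripping it and holding it up there, because it sinks back if let go. Leave the small weight, the loose drill bit and the tape roll where they are.

Things in the scene. Friction and masses are not known exactly. Their poses are not given: they have to be found in the camera images.
- big_weight_mid (a point): Centre (half-way up, 35 mm above its underside) of the larger check weight: loose upright steel cylinder, 40 mm diameter up to 50 mm height, above that a narrower neck and a 24 mm diameter knob, 70 mm high in all, about 0.5 kg. z axis up along the weight. It can be gripped round the body from any side.
- small_weight_mid (a point): Centre (25 mm above its underside) of the smaller check weight, same shape: 28 mm diameter, 50 mm high, 0.2 kg. To be left alone.
- pan_mid (a point): Centre of the top of the scale's round aluminium pan (140 mm diameter, engraved 60 mm circle in the middle), 65 mm above the table when empty. Axes of the scale: z up; y from the pan to the readout column, whose axis stands 160 mm away; x across. The scale is fixed to the table: 180 mm in x, from -95 to +215 mm in y, 40 mm high; column 44 mm square.
- pan (a joint): How far the pan has sunk, m: 0 empty, about 0.002 to 0.005 under the large weight, 0.012 at its lower stop. It cannot tilt. Spring 0.8 N per mm after a 2 N preload.
- grip_mid (a point): Middle of the readout's black handle, on the column axis, 200 mm above the table with the readout down; rises with it. Handle: upright block 26 mm thick in x, 64 mm long in y, from 25 mm below to 23 mm above this point. The release button is in its +x face, centred at this height: pinch handle and button together along x, from above, centred here. Axes as pan_mid.
- readout_mid (a point): Readout with handle and release, riding up together (0.5 kg with the tube). This point is the centre of the grey readout box under the handle: 34 (x) x 110 (y) x 40 mm high, its top 27 mm below grip_mid: fingertips have room to 25 mm below that point.
- mast (a joint): How far the readout is pulled up, m: 0 down. It moves 1 to 2 mm and catches if the release is not pressed; first stop at about 0.05 (also catches only if the release is not pressed); second stop, a hard end, at 0.100. Lifting takes about 7 N. Let go at the top it sinks to about 0.062.
- release (a joint): How far the release button is pressed into the handle, m: 0 out, 0.005 fully in, free of the catches beyond about 0.003. A grey 26 x 26 mm square, 6 mm proud of the handle's +x face when out. About 2 N to start, 6 N fully in; springs back.
- bit_mid (a point): Middle (45 mm up) of a loose blue three-winged drill bit, about 90 mm across and 90 mm high, standing on its shank. To be left alone.
- tape: Loose cardboard-brown tape roll lying flat, 100 mm outer diameter, 48 mm high; origin at the centre of its underside. To be left alone.
Things that resemble listed ones, but are neither listed nor needed, are in the scene too. What is shaped like the part that bears big_weight_mid but pink or red is not meant.

How it is judged:
By the outcome, as a careful person would: the job done as asked, in the order asked, and still so for the second after the job is handed in, while the arm keeps its last pose, push and grip.
It also fails if it takes over 48 s, if anything falls off the work surface, if the arm or the gripper's body presses on something with over 40 N, if the wrist force passes 120 N, or if a joint passes its speed limit or range.

## Working session

There is one attempt and no reset: what is moved stays moved. The work goes in short steps, Python scripts to look and compute and a tool call to move; the robot and the scene stay as the last step left them, time stands still between calls to the robot, and variables do not carry over. Pictures are saved under pics/ and viewed, and the job is handed in when it is done.

Besides the shell and the picture viewer there is one more tool, called after "Request:" by a JSON object that holds its "fn" and its "kwargs". jog_arm: Moves the arm, as the interface text tells. Its arguments: {"type":"object","properties":{"plan":{"type":"array"},"grip":{"type":"number"},"squeeze":{"type":"number"}},"required":["plan"]}

```bash
mkdir -p pics
cat > h.py <<'E'
import numpy as np, cv2
from rig import env, vision, close_job, spotter
def P(name):
    ci=vision.camera_info(name); R=cv2.Rodrigues(np.array(ci['rvec'],float))[0]; t=np.array(ci['tvec'],float).ravel()
    return ci,R,t
def unproj(name,u,v,d,info=None):
    ci,R,t=info or P(name)
    u=np.asarray(u,float);v=np.asarray(v,float);d=np.asarray(d,float)
    if name=='wrist':
        a=(u-ci['cx'])/ci['fx'];b=(v-ci['cy'])/ci['fy'];r=np.hypot(a,b)+1e-9
        k=np.tan(r)/r; x=a*k*d;y=b*k*d
    else:
        x=(u-ci['cx'])/ci['fx']*d;y=(v-ci['cy'])/ci['fy']*d
    c=np.stack([x,y,d],-1)
    return (c-t)@R
def save(img,fn,s=1):
    im=cv2.cvtColor(img,cv2.COLOR_RGB2BGR)
    if s!=1: im=cv2.resize(im,None,fx=s,fy=s,interpolation=cv2.INTER_CUBIC)
    cv2.imwrite('pics/'+fn,im)
E
python3 - <<'E'
from h import *
for n in ('top','side','wrist'):
    im,d=vision.get_image(n); save(im,n+'0.png',1.5); np.savez('%s0.npz'%n,im=im,d=d)
    ci,R,t=P(n); print(n,ci['fx'],(-R.T@t).round(3),R[2].round(2))
    for q in ('big_weight_mid','small_weight_mid','pan','grip_mid','readout_mid','bit_mid','tape','release'):
        for r in spotter.trace(n,q)[:4]:
            m=r['pixels']; v,u=np.nonzero(m&(d>0))
            if len(u)==0: continue
            p=unproj(n,u,v,d[v,u]); print(q,round(r['score'],2),np.round(r['rect']).tolist(),np.median(p,0).round(3),np.percentile(p,98,axis=0).round(3),np.percentile(p,2,axis=0).round(3))
print(env.observe()['time_s'])
E
```

```text
top 478.26574296733423 [ 0.336 -0.143  1.282] [ 0.19 -0.01 -0.98]
big_weight_mid 0.7 [242.0, 239.0, 260.0, 258.0] [ 0.434 -0.14   0.052] [ 0.454 -0.119  0.074] [ 0.417 -0.158 -0.   ]
big_weight_mid 0.61 [300.0, 251.0, 316.0, 268.0] [ 0.402 -0.279  0.053] [ 0.421 -0.263  0.073] [ 0.385 -0.301  0.002]
big_weight_mid 0.57 [263.0, 194.0, 277.0, 215.0] [ 0.544 -0.187  0.051] [ 0.566 -0.17   0.072] [ 0.53  -0.206 -0.   ]
big_weight_mid 0.5 [277.0, 230.0, 293.0, 244.0] [ 0.46  -0.222  0.053] [ 0.478 -0.205  0.073] [ 0.443 -0.241  0.027]
small_weight_mid 0.66 [324.0, 229.0, 336.0, 240.0] [ 0.471 -0.342  0.037] [ 0.484 -0.333  0.053] [ 0.46  -0.357  0.007]
pan 0.74 [154.0, 162.0, 208.0, 215.0] [0.59  0.046 0.064] [0.651 0.108 0.07 ] [ 0.528 -0.016  0.059]
grip_mid 0.83 [82.0, 178.0, 132.0, 201.0] [0.562 0.196 0.18 ] [0.588 0.255 0.225] [0.546 0.151 0.138]
readout_mid 0.93 [86.0, 175.0, 130.0, 201.0] [0.561 0.197 0.18 ] [0.585 0.255 0.225] [0.546 0.151 0.141]
bit_mid 0.84 [275.0, 123.0, 302.0, 153.0] [ 0.71  -0.239  0.066] [ 0.752 -0.209  0.091] [ 0.686 -0.281  0.046]
tape 0.58 [361.0, 196.0, 
[... 750 characters left out ...]
 [222.0, 139.0, 274.0, 175.0] [0.593 0.039 0.065] [0.656 0.106 0.067] [ 0.531 -0.021  0.062]
grip_mid 0.62 [222.0, 79.0, 243.0, 117.0] [0.568 0.174 0.174] [0.591 0.244 0.224] [0.549 0.148 0.136]
grip_mid 0.2 [202.0, 227.0, 220.0, 261.0] [ 0.465 -0.235  0.047] [ 0.484 -0.197  0.071] [ 0.446 -0.244 -0.001]
readout_mid 0.91 [221.0, 77.0, 242.0, 117.0] [0.568 0.174 0.175] [0.59  0.245 0.224] [0.549 0.148 0.134]
bit_mid 0.83 [302.0, 217.0, 336.0, 249.0] [ 0.711 -0.25   0.064] [ 0.759 -0.217  0.09 ] [ 0.687 -0.286  0.003]
tape 0.8 [231.0, 322.0, 284.0, 384.0] [ 0.527 -0.485  0.046] [ 0.573 -0.439  0.05 ] [ 0.481 -0.533 -0.001]
wrist 297.3186396354542 [ 0.231 -0.504  0.374] [-0.26 -0.08 -0.96]
1.35
```

View pics/top0.png

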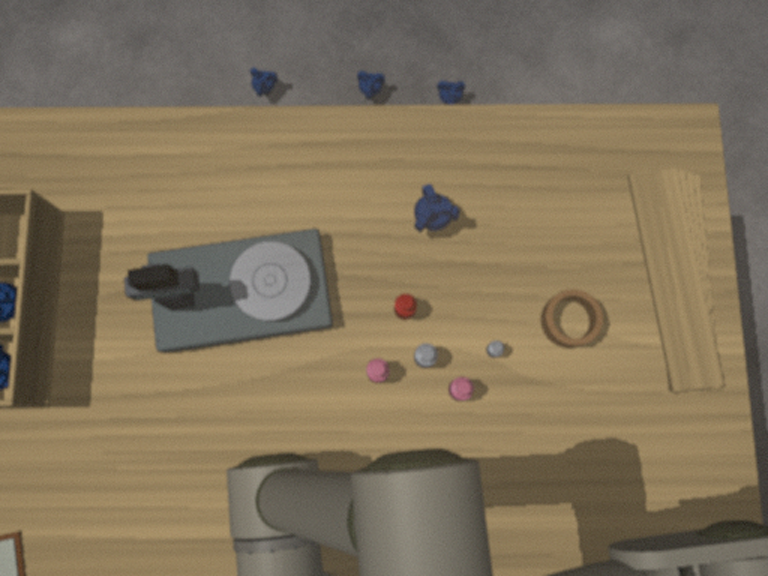

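View pics/side0.png

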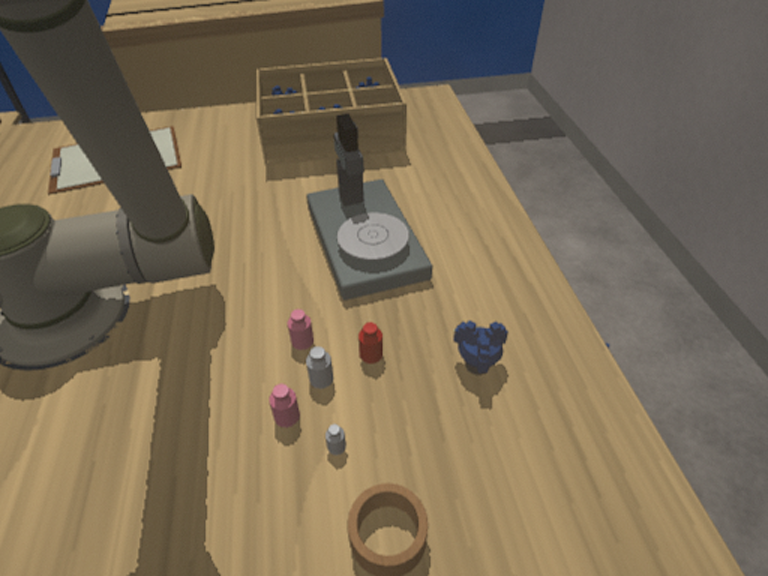

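Run:
```python
import numpy as np,cv2
a=np.load('side0.npz')['im'][195:320,160:350]; b=np.load('top0.npz')['im'][180:280,230:350]
c=cv2.resize(a,(760,500),interpolation=cv2.INTER_CUBIC); cv2.imwrite('pics/crop_side.png',c[:,:,::-1])
c=cv2.resize(b,(600,500),interpolation=cv2.INTER_CUBIC); cv2.imwrite('pics/crop_top.png',c[:,:,::-1])
```

```text
(no output)
```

View pics/crop_side.png

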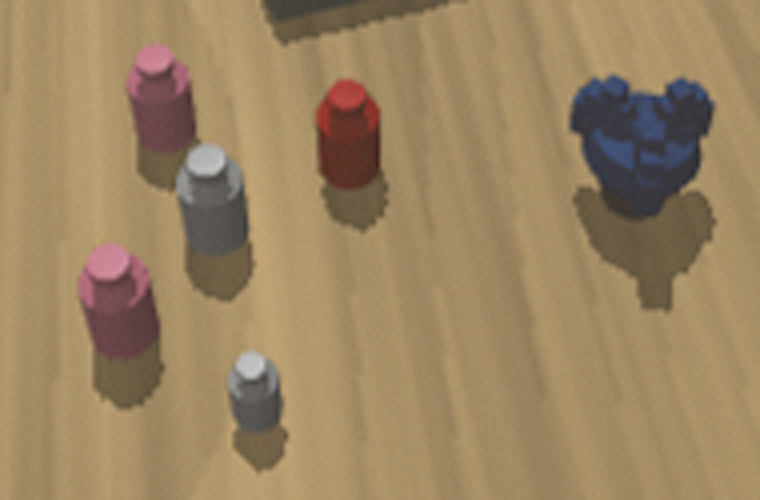

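View pics/crop_top.png

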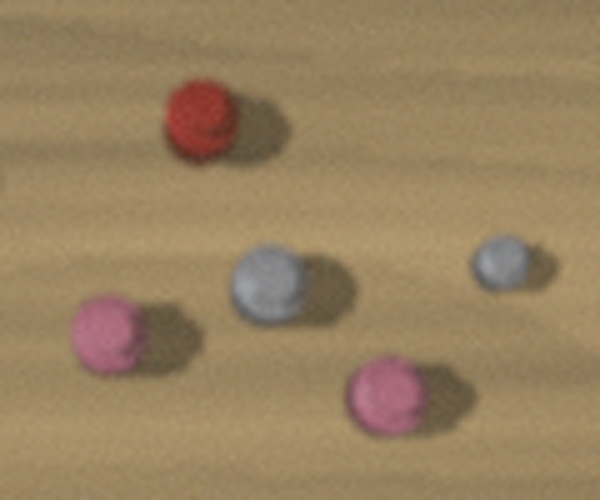

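Candidates for the larger steel weight (top image px): grey (285,237), pinks (251,248) and (308,259), red (270,204). The grey one is about 72 mm high, steel and bigger than the small grey one at (330,234), so it fits and the enlarged crops confirm it. Next, precise poses.

Run:
```python
from h import *
vv,uu=np.mgrid[0:384,0:512]
for n in ('top','side'):
    z=np.load(n+'0.npz'); d=z['d']; im=z['im']; X=unproj(n,uu,vv,d); ok=d>0
    def near(c,r,z0,z1): return ok&(np.hypot(X[...,0]-c[0],X[...,1]-c[1])<r)&(X[...,2]>z0)&(X[...,2]<z1)
    for nm,c in (('big',(.461,-.223)),('small',(.472,-.344))):
        h=0.070 if nm=='big' else .05
        m=near(c,.035,h-.004,h+.006); p=X[m]; (a,b),r=cv2.minEnclosingCircle((p[:,:2]*1000).astype(np.float32)); print(n,nm,'knob',p.mean(0).round(4),m.sum(),a,b,r)
        m=near(c,.035,.02,h+.006); p=X[m]; (a,b),r=cv2.minEnclosingCircle((p[:,:2]*1000).astype(np.float32)); print('  all',a,b,r)
    m=near((.59,.045),.09,.056,.075)
    p=X[m]; (a,b),r=cv2.minEnclosingCircle((p[:,:2]*1000).astype(np.float32)); print(n,'pan',p.mean(0).round(4),np.median(p[:,2]),a,b,r)
    el=cv2.fitEllipse(max(cv2.findContours(m.astype(np.uint8),0,1)[0],key=len)); u,v=el[0]; print('  ell',unproj(n,u,v,d[int(v+.5),int(u+.5)]),el)
    for z0,z1,c,R in ((.21,.235,(.565,.2),.1),(.14,.19,(.565,.2),.1),(.03,.048,(.58,.1),.25)):
        m=near(c,R,z0,z1); p=X[m]; re=cv2.minAreaRect((p[:,:2]*1000).astype(np.float32)); print(n,z0,p.mean(0).round(4),m.sum(),np.median(p[:,2]).round(4),re)
    # black handle by color near
```

```text
top big knob [ 0.4614 -0.2227  0.0691] 61 461.1351013183594 -222.84158325195312 11.691278457641602
  all 461.58203125 -222.7811279296875 20.151269912719727
top small knob [ 0.4734 -0.3462  0.0493] 29 473.05706787109375 -346.239501953125 7.744265556335449
  all 473.2044677734375 -345.8387756347656 14.015055656433105
top pan [0.5903 0.0467 0.0645] 0.06443229886631645 591.4898681640625 47.0355110168457 70.53555297851562
  ell [0.59047162 0.0470006  0.06282629] ((179.60809326171875, 187.31027221679688), (51.273651123046875, 53.23534393310547), 67.01872253417969)
top 0.21 [0.5683 0.2038 0.2209] 371 0.2217 ((571.150146484375, 205.37425231933594), (32.201202392578125, 65.08570861816406), 7.333910942077637)
top 0.14 [0.5617 0.1929 0.1672] 514 0.1705 ((567.6351928710938, 205.41925048828125), (36.590572357177734, 112.58275604248047), 7.96497917175293)
top 0.03 [0.5717 0.1112 0.0391] 4696 0.0391 ((583.068603515625, 106.51942443847656), (181.606689453125, 310.1985168457031), 8.177557945251465)
side big knob [ 0.4643 -0.2253  0.0692] 75 465.7842712402344 -224.10110473632812 13.221205711364746
  a
[... 199 characters left out ...]
13.805580139160156
side pan [0.5932 0.0404 0.0645] 0.0645361997503695 594.7679443359375 46.2941780090332 72.5329360961914
  ell [0.59255231 0.03568712 0.06766549] ((247.99697875976562, 157.7563018798828), (31.18021583557129, 47.230010986328125), 88.23736572265625)
side 0.21 [0.5702 0.1952 0.2198] 146 0.2216 ((573.7169189453125, 201.46243286132812), (32.18809509277344, 65.6454849243164), 9.132258415222168)
side 0.14 [0.5685 0.1743 0.1652] 319 0.1688 ((570.7709350585938, 200.84170532226562), (37.275997161865234, 109.34739685058594), 8.741518020629883)
side 0.03 [0.5798 0.0795 0.039 ] 2507 0.0392 ((584.75341796875, 102.24015808105469), (179.1129150390625, 311.13690185546875), 8.290212631225586)
```

Run:
```python
import numpy as np,cv2
a=np.load('side0.npz')['im'][60:210,190:300]; b=np.load('top0.npz')['im'][145:245,70:230]
cv2.imwrite('pics/c3.png',cv2.resize(a,(440,600),interpolation=cv2.INTER_CUBIC)[:,:,::-1])
cv2.imwrite('pics/c4.png',cv2.resize(b,(800,500),interpolation=cv2.INTER_CUBIC)[:,:,::-1])
from h import env
s=env.observe(); print(s['position'],np.round(s['tool_rot'],3),s['grip_width'],s['ft_force'])
```

```text
[ 0.16660864 -0.52415112  0.23133681] [[ 0.953  0.303  0.   ]
 [ 0.303 -0.953 -0.   ]
 [-0.     0.    -1.   ]] 0.08524020408836643 [-0.81799736 -0.14374432 -0.80290483]
```

View pics/c3.png

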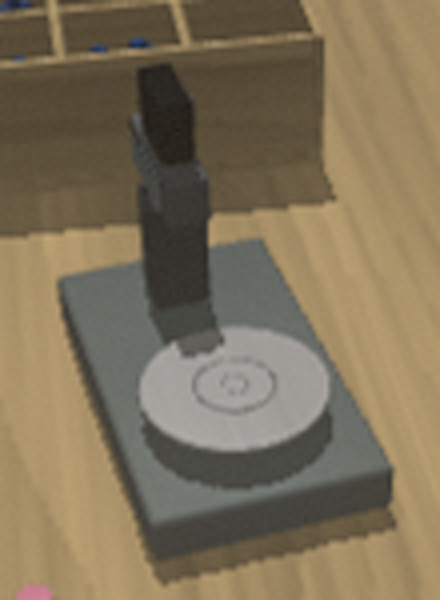

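View pics/c4.png

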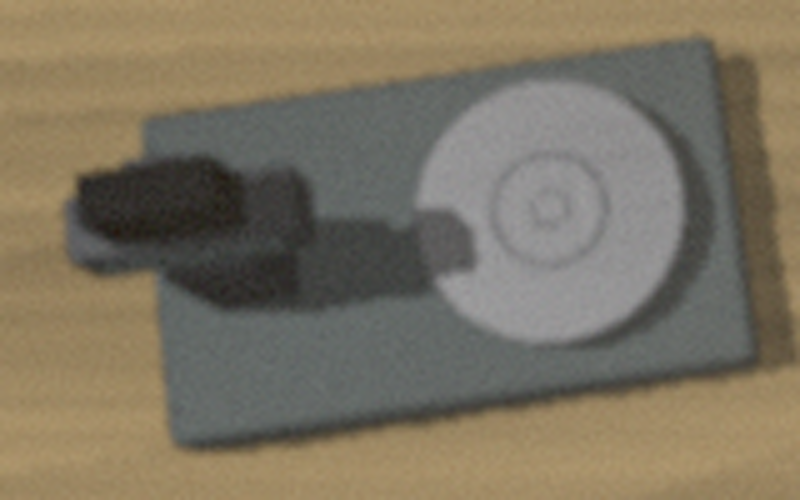

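The top crop shows the pan centre at about px (180,187), with the shadowed column and handle to its left at about px (105,185). The scale yaw is about 8.2°, pan about (0.592,0.046), column axis about (0.569,0.204) and big weight about (0.463,-0.224). The two cameras differ by 2–4 mm, so I'll refine with the wrist camera.

Request:
{"fn": "jog_arm", "kwargs": {"plan": [[[0,0,0,0,0,-0.92],[0,0,0,0,0,-0.92],[0,0,0,0,0,-0.92],[0,0,0,0,0,-0.92],[0,0,0,0,0,-0.92],[0,0,0,0,0,-0.92],[0.7,0.25,0.1,0,0,0],[0.7,0.25,0.1,0,0,0],[0.7,0.25,0.1,0,0,0],[0.7,0.25,0.1,0,0,0]]], "grip": 1}}

```text
time_s: 2.35
position: [0.2507, -0.4386, 0.2152]
tool_rot: [[0.422, 0.907, 0.0], [0.907, -0.422, -0.0], [-0.0, 0.0, -1.0]]
ft_force: [-0.4, 0.1, -0.1]
grip_width: 0.0858
```

Request:
{"fn": "jog_arm", "kwargs": {"plan": [[[0.7,0.25,0.1,0,0,0],[0.7,0.25,0.1,0,0,0],[0.7,0.25,0.1,0,0,0],[0.7,0.25,0.1,0,0,0],[0.7,0.25,0.1,0,0,0],[0.7,0.25,0.1,0,0,0],[0.7,0.25,0.1,0,0,0],[0.0,0,0,0,0,0],[0,0,0,0,0,0]]]}}

```text
time_s: 3.25
position: [0.3963, -0.291, 0.1874]
tool_rot: [[0.42, 0.907, -0.0], [0.907, -0.42, -0.0], [-0.0, 0.0, -1.0]]
ft_force: [0.5, 0.4, -0.2]
grip_width: 0.0851
```

```bash
cat >> h.py <<'E'
def rel(target):
    s=env.observe(); R=np.array(s['tool_rot']); p=np.array(s['position'])
    print('t',round(s['time_s'],2),'pos',p.round(4),'xang',round(float(np.degrees(np.arctan2(R[1,0],R[0,0]))),2),'zax',R[:,2].round(3),'F',np.round(s['ft_force'],1),'w',round(s['grip_width'],4))
    if target is not None: print('units',(R.T@(np.array(target)-p)/.04).round(3))
E
python3 - <<'E'
from h import *
rel([.463,-.224,.15])
info=P('wrist'); im,d=vision.get_image('wrist'); save(im,'w1.png',1.5); np.savez('w1.npz',im=im,d=d)
vv,uu=np.mgrid[0:384,0:512]
X=unproj('wrist',uu,vv,d,info)
for r in spotter.trace('wrist','big_weight_mid'):
    m=r['pixels']&(d>0); p=X[m]; col=im[m].mean(0); k=p[p[:,2]>.065]; print(r['score'],r['rect'],p.mean(0).round(3),k.mean(0).round(4),col.round(),cv2.minEnclosingCircle((p[p[:,2]>.02][:,:2]*1000).astype(np.float32)))
E
```

```text
t 3.25 pos [ 0.3963 -0.291   0.1874] xang 65.15 zax [-0. -0. -1.] F [ 0.5  0.4 -0.2] w 0.0851
units [2.221 0.808 0.934]
0.87 [326.2, 3.9, 374.7, 51.0] [ 0.544 -0.191  0.048] [ 0.5498 -0.1892  0.0701] [155.  42.  34.] ((550.3410034179688, -188.88172912597656), 20.070682525634766)
0.8 [208.4, 0.0, 250.9, 44.9] [ 0.437 -0.146  0.054] [ 0.4378 -0.1404  0.0701] [180. 121. 140.] ((437.7630920410156, -139.90687561035156), 20.0913143157959)
0.77 [268.0, 65.7, 312.6, 103.5] [ 0.461 -0.224  0.059] [ 0.4632 -0.2233  0.0704] [173. 175. 176.] ((463.09149169921875, -223.678466796875), 19.69474983215332)
0.56 [243.6, 141.8, 284.7, 189.1] [ 0.407 -0.28   0.054] [ 0.4056 -0.2829  0.0703] [207. 142. 158.] ((405.6148986816406, -283.3704833984375), 19.68692970275879)
```

View pics/w1.png

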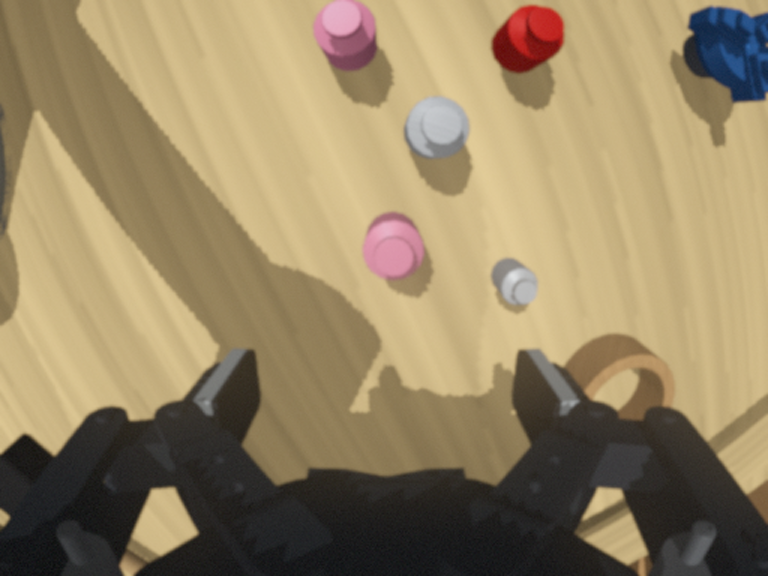

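The picture shows the grey weight at wrist px (290,85), and the wrist fix agrees with the mean of the other two cameras. Moving over it and down.

Request:
{"fn": "jog_arm", "kwargs": {"plan": [[[0.56,0.2,0.23,0,0,0],[0.56,0.2,0.23,0,0,0],[0.56,0.2,0.23,0,0,0],[0.56,0.2,0.23,0,0,0],[0,0,0.2,0,0,0],[0,0,0.4,0,0,0],[0,0,0.2,0,0,0],[0,0,0,0,0,0],[0,0,0,0,0,0]]]}}

```text
time_s: 4.25
position: [0.4628, -0.2242, 0.1189]
tool_rot: [[0.422, 0.906, 0.0], [0.906, -0.422, -0.0], [-0.0, 0.0, -1.0]]
ft_force: [0.1, 0.0, 1.0]
grip_width: 0.0853
```

Run:
```python
from h import *
rel([.463,-.2237,.012])
info=P('wrist'); im,d=vision.get_image('wrist'); save(im,'w2.png',1.5)
vv,uu=np.mgrid[0:384,0:512]
X=unproj('wrist',uu,vv,d,info)
for r in spotter.trace('wrist','big_weight_mid'):
    m=r['pixels']&(d>0); p=X[m]; col=im[m].mean(0); k=p[p[:,2]>.065]; print(r['score'],r['rect'],p.mean(0).round(3),k.mean(0).round(4),col.round(),cv2.minEnclosingCircle((p[p[:,2]>.02][:,:2]*1000).astype(np.float32)))
```

```text
t 4.25 pos [ 0.4628 -0.2242  0.1189] xang 65.02 zax [ 0. -0. -1.] F [0.1 0.  1. ] w 0.0853
units [ 1.300e-02 -1.000e-03  2.673e+00]
0.8 [310.9, 79.5, 374.0, 135.5] [ 0.546 -0.186  0.054] [ 0.5503 -0.1883  0.0703] [174.  59.  44.] ((550.9537963867188, -188.7694854736328), 20.143203735351562)
0.72 [232.8, 163.5, 286.2, 222.7] [ 0.466 -0.218  0.054] [ 0.4644 -0.2221  0.0702] [173. 173. 172.] ((463.8606872558594, -222.60629272460938), 19.967609405517578)
0.65 [203.9, 237.1, 250.3, 312.1] [ 0.411 -0.276  0.047] [ 0.4067 -0.2816  0.07  ] [139.  90.  98.] ((405.9454345703125, -282.6346130371094), 20.087749481201172)
```

View pics/w2.png

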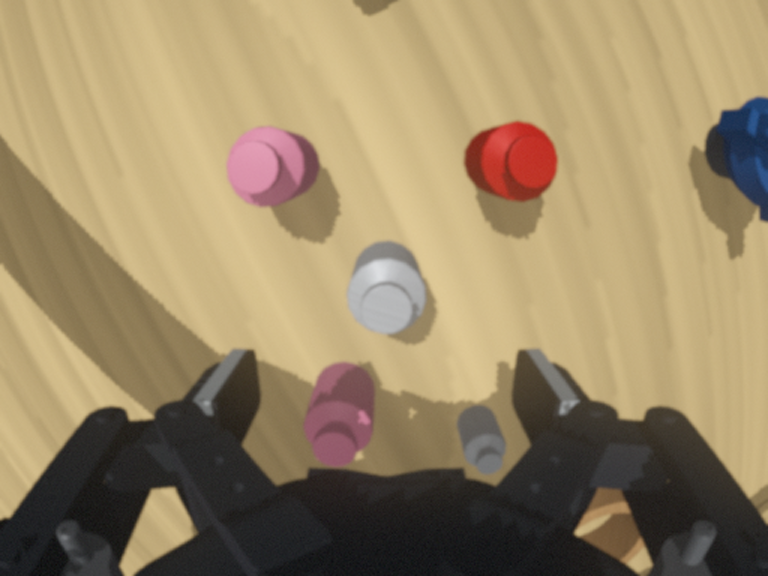

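Request:
{"fn": "jog_arm", "kwargs": {"plan": [[[0.03,0,0.3,0,0,0],[0,0,0.4,0,0,0],[0,0,0.5,0,0,0],[0,0,0.5,0,0,0],[0,0,0.5,0,0,0],[0,0,0.3,0,0,0],[0,0,0.2,0,0,0],[0,0,0,0,0,0],[0,0,0,0,0,0]]]}}

```text
time_s: 5.25
position: [0.4638, -0.2226, 0.0111]
tool_rot: [[0.421, 0.907, 0.001], [0.907, -0.421, -0.001], [-0.0, 0.001, -1.0]]
ft_force: [0.3, -0.0, 0.6]
grip_width: 0.0853
```

Request:
{"fn": "jog_arm", "kwargs": {"plan": [[[0,0,0,0,0,0],[0,0,0,0,0,0],[0,0,0,0,0,0],[0,0,0,0,0,0],[0,0,0,0,0,0],[0,0,0,0,0,0],[0,0,0,0,0,0],[0,0,0,0,0,0]]], "grip": -1, "squeeze": 35}}

```text
time_s: 6.05
position: [0.4638, -0.2225, 0.011]
tool_rot: [[0.421, 0.907, 0.001], [0.907, -0.421, -0.001], [-0.0, 0.001, -1.0]]
ft_force: [-0.4, 0.7, 6.4]
grip_width: 0.0392
```

Run:
```python
from h import *
rel(None)
im,d=vision.get_image('wrist'); save(im,'w3.png',1)
im,d=vision.get_image('side'); save(im,'s3.png',1.5)
```

```text
t 6.05 pos [ 0.4638 -0.2225  0.011 ] xang 65.08 zax [ 0.001 -0.001 -1.   ] F [-0.4  0.7  6.4] w 0.0392
```

View pics/w3.png

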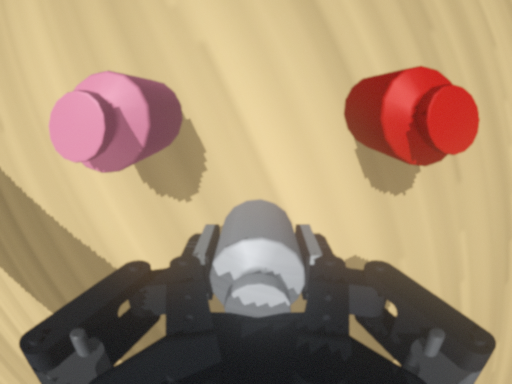

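View pics/s3.png

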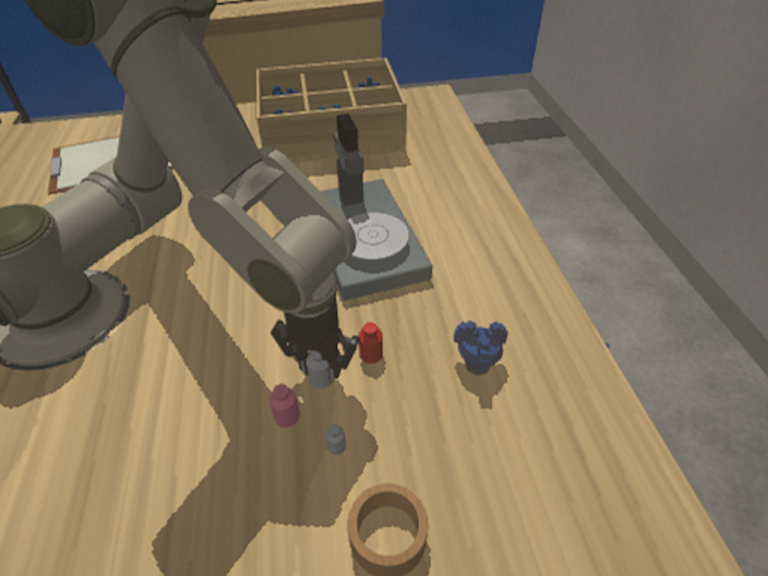

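The weight is gripped (39 mm opening, knob between the fingers at wrist px (258,290)). Lifting.

Request:
{"fn": "jog_arm", "kwargs": {"plan": [[[0,0,-0.15,0,0,0],[0,0,-0.3,0,0,0],[0,0,-0.5,0,0,0],[0,0,-0.6,0,0,0],[0,0,-0.6,0,0,0],[0,0,-0.6,0,0,0],[0,0,-0.5,0,0,0],[0,0,-0.4,0,0,0],[0,0,-0.2,0,0,0],[0,0,0,0,0,0]]]}}

```text
time_s: 7.15
position: [0.4635, -0.2223, 0.1654]
tool_rot: [[0.421, 0.907, 0.001], [0.907, -0.421, -0.001], [-0.0, 0.001, -1.0]]
ft_force: [0.4, 0.3, -5.4]
grip_width: 0.0391
```

Request:
{"fn": "jog_arm", "kwargs": {"plan": [[[0.3,0,0,0,0,0],[0.5,0,0,0,0,0],[0.6,0,0,0,0,0],[0.6,0,0,0,0,0],[0.5,0,0,0,0,0],[0.3,0,0,0,0,0],[0,0,0,0,0,0],[0,0,0,0,0,0]]]}}

```text
time_s: 7.95
position: [0.5104, -0.1207, 0.164]
tool_rot: [[0.421, 0.907, -0.001], [0.907, -0.421, 0.0], [-0.0, -0.001, -1.0]]
ft_force: [-0.4, -0.4, -6.4]
grip_width: 0.0393
```

Run:
```python
from h import *
rel([.592,.046,.16])
info=P('wrist'); im,d=vision.get_image('wrist'); save(im,'w4.png',1.5); np.savez('w4.npz',im=im,d=d)
vv,uu=np.mgrid[0:384,0:512]
X=unproj('wrist',uu,vv,d,info); ok=d>0
def near(c,r,z0,z1): return ok&(np.hypot(X[...,0]-c[0],X[...,1]-c[1])<r)&(X[...,2]>z0)&(X[...,2]<z1)
m=near((.59,.045),.09,.06,.072); p=X[m]; print('pan',p.mean(0).round(4),cv2.minEnclosingCircle((p[:,:2]*1000).astype(np.float32)))
for z0,z1,c,R in ((.21,.235,(.565,.2),.1),(.14,.19,(.565,.2),.1),(.03,.048,(.58,.1),.25)):
    m=near(c,R,z0,z1); p=X[m]; 
    if len(p)>5: print(z0,p.mean(0).round(4),m.sum(),cv2.minAreaRect((p[:,:2]*1000).astype(np.float32)))
```

```text
t 7.95 pos [ 0.5104 -0.1207  0.164 ] xang 65.1 zax [-0.001  0.    -1.   ] F [-0.4 -0.4 -6.4] w 0.0393
units [4.638 0.095 0.099]
pan [0.5742 0.0059 0.0654] ((582.972412109375, 24.06806182861328), 65.08797454833984)
0.03 [ 0.5746 -0.0169  0.0401] 9854 ((595.751220703125, 21.903724670410156), (179.15089416503906, 141.25741577148438), 8.126323699951172)
```

View pics/w4.png

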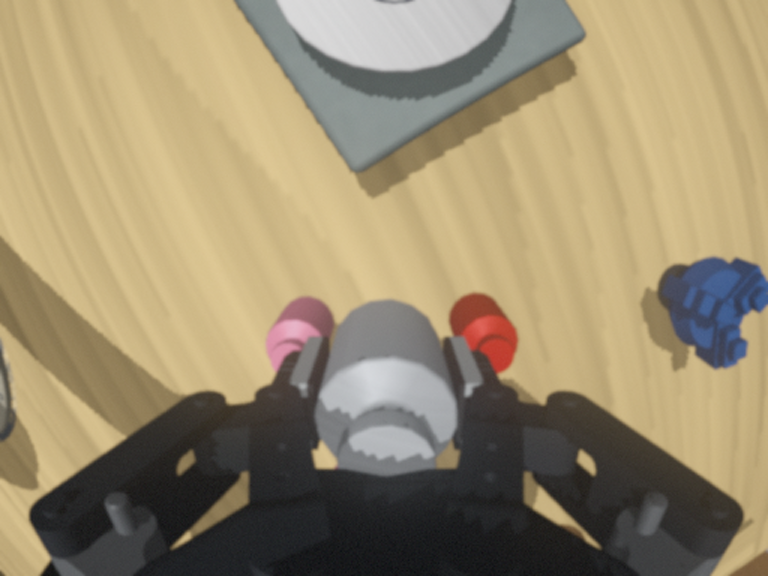

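Request:
{"fn": "jog_arm", "kwargs": {"plan": [[[0.3,0,0,0,0,0],[0.5,0,0,0,0,0],[0.5,0,0,0,0,0],[0.4,0,0,0,0,0],[0.2,0,0,0,0,0],[0,0,0,0,0,0],[0,0,0,0,0,0]]]}}

```text
time_s: 8.7
position: [0.5425, -0.0523, 0.1645]
tool_rot: [[0.422, 0.907, -0.0], [0.907, -0.422, -0.0], [-0.0, -0.0, -1.0]]
ft_force: [0.2, 1.1, -6.2]
grip_width: 0.0389
```

Run:
```python
from h import *
from scipy.optimize import least_squares
rel([.592,.046,.16])
info=P('wrist'); im,d=vision.get_image('wrist'); save(im,'w5.png',1.5); np.savez('w5.npz',im=im,d=d)
vv,uu=np.mgrid[0:384,0:512]
X=unproj('wrist',uu,vv,d,info); ok=d>0
def near(c,r,z0,z1): return ok&(np.hypot(X[...,0]-c[0],X[...,1]-c[1])<r)&(X[...,2]>z0)&(X[...,2]<z1)
m=near((.59,.045),.09,.06,.072); p=X[m]; print('pan',p.mean(0).round(4),cv2.minEnclosingCircle((p[:,:2]*1000).astype(np.float32)))
for z0,z1,c,R in ((.21,.235,(.565,.2),.1),(.14,.19,(.565,.2),.1),(.03,.048,(.58,.1),.25)):
    m=near(c,R,z0,z1); p=X[m]; 
    if len(p)>5: print(z0,p.mean(0).round(4),m.sum(),cv2.minAreaRect((p[:,:2]*1000).astype(np.float32)))
```

```text
t 8.7 pos [ 0.5425 -0.0523  0.1645] xang 65.07 zax [-0. -0. -1.] F [ 0.2  1.1 -6.2] w 0.0389
units [2.749 0.087 0.11 ]
pan [0.5899 0.0404 0.0656] ((592.91259765625, 46.26355743408203), 69.97590637207031)
0.03 [0.5687 0.0285 0.0402] 13869 ((588.415771484375, 72.72093963623047), (179.26742553710938, 243.69371032714844), 8.458706855773926)
```

View pics/w5.png

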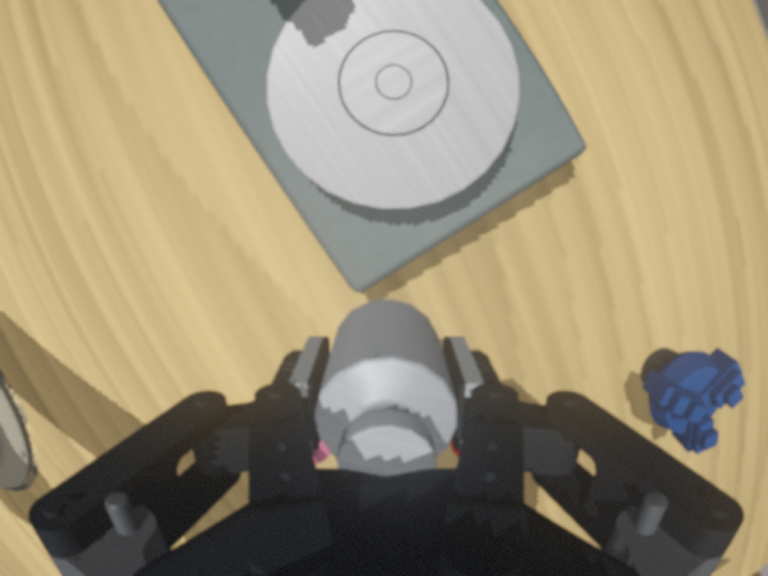

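The pan's engraved rings are centred at wrist px (262,54.7).

Run:
```python
from h import *
z=np.load('w5.npz'); d=z['d']
print(unproj('wrist',262,54.7,np.median(d[52:58,259:266])).round(4))
rel([.5925,.0468,.16])
```

```text
[0.5929 0.0461 0.0665]
t 8.75 pos [ 0.5425 -0.0524  0.1645] xang 65.04 zax [-0. -0. -1.] F [-0.1 -0.  -4.8] w 0.0391
units [2.777 0.087 0.111]
```

Request:
{"fn": "jog_arm", "kwargs": {"plan": [[[0,0,0,0,0,0.5],[0,0,0,0,0,0.8],[0,0,0,0,0,0.9],[0,0,0,0,0,0.9],[0,0,0,0,0,0.9],[0,0,0,0,0,0.7],[0,0,0,0,0,0.3],[0,0,0,0,0,0]]]}}

```text
time_s: 9.55
position: [0.5425, -0.0526, 0.1645]
tool_rot: [[0.927, 0.375, -0.0], [0.375, -0.927, -0.0], [-0.0, 0.0, -1.0]]
ft_force: [-0.1, -0.9, -6.3]
grip_width: 0.039
```

Request:
{"fn": "jog_arm", "kwargs": {"plan": [[[0.2,-0.18,0,0,0,0],[0.4,-0.35,0,0,0,0],[0.5,-0.43,0,0,0,0],[0.5,-0.43,0,0,0,0],[0.3,-0.26,0,0,0,0],[0.19,-0.17,0,0,0,0],[0,0,0,0,0,0],[0,0,0,0,0,0]]]}}

```text
time_s: 10.35
position: [0.5925, 0.0466, 0.1644]
tool_rot: [[0.927, 0.376, -0.0], [0.376, -0.927, -0.0], [-0.001, 0.0, -1.0]]
ft_force: [0.5, -0.1, -5.3]
grip_width: 0.0391
```

Run:
```python
from h import *
rel([.5925,.0468,.0765])
im,d=vision.get_image('side'); save(im,'s6.png',1.5)
```

```text
t 10.35 pos [0.5925 0.0466 0.1644] xang 22.1 zax [-0. -0. -1.] F [ 0.5 -0.1 -5.3] w 0.0391
units [ 0.003 -0.006  2.198]
```

View pics/s6.png

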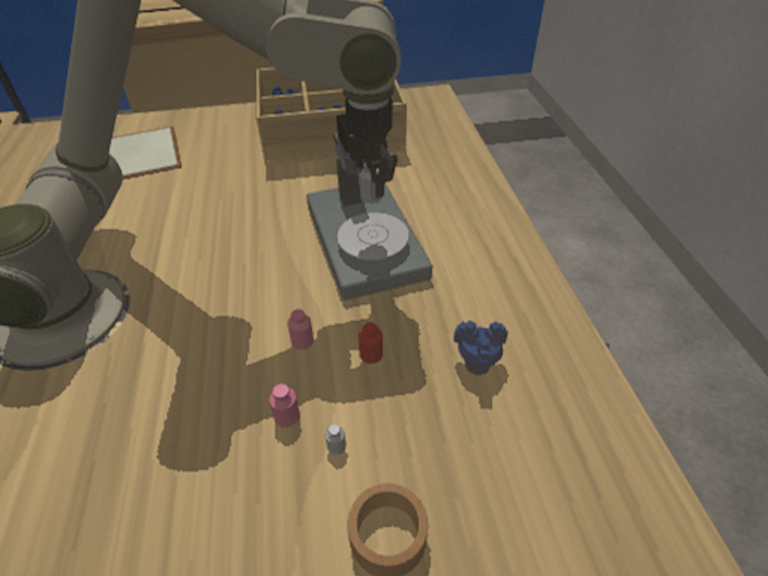

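Request:
{"fn": "jog_arm", "kwargs": {"plan": [[[0,0,0.3,0,0,0],[0,0,0.4,0,0,0],[0,0,0.4,0,0,0],[0,0,0.35,0,0,0],[0,0,0.25,0,0,0],[0,0,0.15,0,0,0],[0,0,0.1,0,0,0],[0,0,0.06,0,0,0],[0,0,0.03,0,0,0],[0,0,0,0,0,0]]]}}

```text
time_s: 11.4
position: [0.5929, 0.0471, 0.0831]
tool_rot: [[0.926, 0.376, 0.0], [0.376, -0.926, -0.0], [0.0, 0.0, -1.0]]
ft_force: [-0.3, 0.1, -5.5]
grip_width: 0.0391
```

Request:
{"fn": "jog_arm", "kwargs": {"plan": [[[0,0,0.03,0,0,0],[0,0,0.03,0,0,0],[0,0,0.03,0,0,0],[0,0,0.03,0,0,0],[0,0,0.03,0,0,0],[0,0,0,0,0,0],[0,0,0,0,0,0]]]}}

```text
time_s: 12.1
position: [0.5927, 0.0471, 0.0769]
tool_rot: [[0.926, 0.376, -0.0], [0.376, -0.926, 0.0], [-0.0, -0.0, -1.0]]
ft_force: [0.6, 1.0, -5.5]
grip_width: 0.0389
```

Request:
{"fn": "jog_arm", "kwargs": {"plan": [[[0,0,0.025,0,0,0],[0,0,0.025,0,0,0],[0,0,0.025,0,0,0],[0,0,0,0,0,0],[0,0,0,0,0,0]]]}}

```text
time_s: 12.6
position: [0.5929, 0.0471, 0.0741]
tool_rot: [[0.926, 0.376, 0.0], [0.376, -0.926, -0.0], [0.0, 0.0, -1.0]]
ft_force: [-0.4, 0.9, -1.3]
grip_width: 0.0389
```

Request:
{"fn": "jog_arm", "kwargs": {"plan": [[[0,0,0.02,0,0,0],[0,0,0.015,0,0,0],[0,0,0,0,0,0]]]}}

```text
time_s: 12.9
position: [0.5929, 0.0471, 0.0726]
tool_rot: [[0.926, 0.376, 0.0], [0.376, -0.926, -0.0], [0.0, 0.0, -1.0]]
ft_force: [-0.2, 0.8, -1.1]
grip_width: 0.0391
```

Request:
{"fn": "jog_arm", "kwargs": {"plan": [[[0,0,0,0,0,0],[0,0,0,0,0,0],[0,0,0,0,0,0],[0,0,0,0,0,0],[0,0,0,0,0,0]]], "grip": 0.5}}

```text
time_s: 13.4
position: [0.5928, 0.0471, 0.0726]
tool_rot: [[0.927, 0.376, 0.0], [0.376, -0.927, -0.0], [0.0, 0.0, -1.0]]
ft_force: [-0.1, 0.5, -1.1]
grip_width: 0.0643
```

Run:
```python
from h import *
rel(None)
im,d=vision.get_image('wrist'); save(im,'w7.png',1.2)
```

```text
t 13.4 pos [0.5928 0.0471 0.0726] xang 22.1 zax [ 0. -0. -1.] F [-0.1  0.5 -1.1] w 0.0643
```

View pics/w7.png

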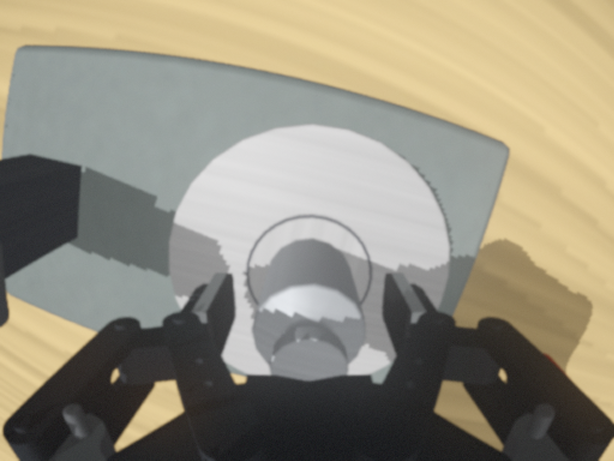

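The weight stands inside the engraved circle, with the fingers clear of it on both sides. Raising straight up.

Request:
{"fn": "jog_arm", "kwargs": {"plan": [[[0,0,-0.1,0,0,0],[0,0,-0.3,0,0,0],[0,0,-0.5,0,0,0],[0,0,-0.7,0,0,0],[0,0,-0.8,0,0,0],[0,0,-0.8,0,0,0],[0,0,-0.8,0,0,0],[0,0,-0.7,0,0,0],[0,0,-0.5,0,0,0],[0,0,-0.3,0,0,0]]]}}

```text
time_s: 14.45
position: [0.5928, 0.0471, 0.2957]
tool_rot: [[0.926, 0.376, 0.004], [0.376, -0.926, -0.0], [0.003, 0.002, -1.0]]
ft_force: [-0.1, 0.3, -0.4]
grip_width: 0.0641
```

Request:
{"fn": "jog_arm", "kwargs": {"plan": [[[0,0,0,0,0,-0.6],[0,0,0,0,0,-0.9],[0,0,0,0,0,-0.9],[0,0,0,0,0,-0.9],[0,0,0,0,0,-0.9],[0,0,0,0,0,-0.9],[0,0,0,0,0,-0.9],[0,0,0,0,0,-0.9],[0,0,0,0,0,-0.9],[0,0,0,0,0,-0.6]]], "grip": 1}}

```text
time_s: 15.45
position: [0.5925, 0.0471, 0.2937]
tool_rot: [[-0.08, 0.997, 0.001], [0.997, 0.08, -0.0], [-0.0, 0.001, -1.0]]
ft_force: [0.2, 0.0, -0.0]
grip_width: 0.0854
```

Request:
{"fn": "jog_arm", "kwargs": {"plan": [[[0,0,0,0,0,-0.46],[0,0,0,0,0,0],[0,0,0,0,0,0]]]}}

```text
time_s: 15.75
position: [0.5926, 0.0471, 0.2932]
tool_rot: [[-0.142, 0.99, 0.001], [0.99, 0.142, -0.0], [-0.0, 0.001, -1.0]]
ft_force: [0.3, -0.6, 1.0]
grip_width: 0.0853
```

Run:
```python
from h import *
rel([.569,.204,.27])
info=P('wrist'); im,d=vision.get_image('wrist'); save(im,'w8.png',1.5); np.savez('w8.npz',im=im,d=d)
vv,uu=np.mgrid[0:384,0:512]
def near(c,r,z0,z1): return ok&(np.hypot(X[...,0]-c[0],X[...,1]-c[1])<r)&(X[...,2]>z0)&(X[...,2]<z1)
X=unproj('wrist',uu,vv,d,info); ok=d>0
for z0,z1,c,R in ((.218,.235,(.57,.2),.1),(.14,.18,(.57,.2),.1),(.125,.14,(.592,.046),.05),(.055,.068,(.592,.046),.09)):
    m=near(c,R,z0,z1); p=X[m]; 
    if len(p)>5: print(z0,p.mean(0).round(4),m.sum(),cv2.minAreaRect((p[:,:2]*1000).astype(np.float32)))
im,d=vision.get_image('top'); save(im,'t8.png',1.5); np.savez('t8.npz',im=im,d=d)
im,d=vision.get_image('side'); save(im,'s8.png',1.5); np.savez('s8.npz',im=im,d=d)
```

```text
t 15.75 pos [0.5926 0.0471 0.2932] xang 98.14 zax [ 0.001 -0.    -1.   ] F [ 0.3 -0.6  1. ] w 0.0853
units [ 3.967 -0.029  0.579]
0.218 [0.5733 0.1831 0.223 ] 989 ((572.9185180664062, 183.6773223876953), (26.30946922302246, 21.52223014831543), 7.018505573272705)
0.14 [0.5745 0.165  0.1709] 1399 ((572.4173583984375, 182.06887817382812), (35.565799713134766, 65.08267974853516), 7.941057205200195)
0.125 [0.5929 0.0473 0.1308] 385 ((592.7725830078125, 46.957542419433594), (22.320573806762695, 22.571239471435547), 71.48814392089844)
0.055 [0.5927 0.0504 0.0611] 7770 ((593.1534423828125, 47.60203552246094), (137.67173767089844, 137.945068359375), 50.78772735595703)
```

View pics/w8.png

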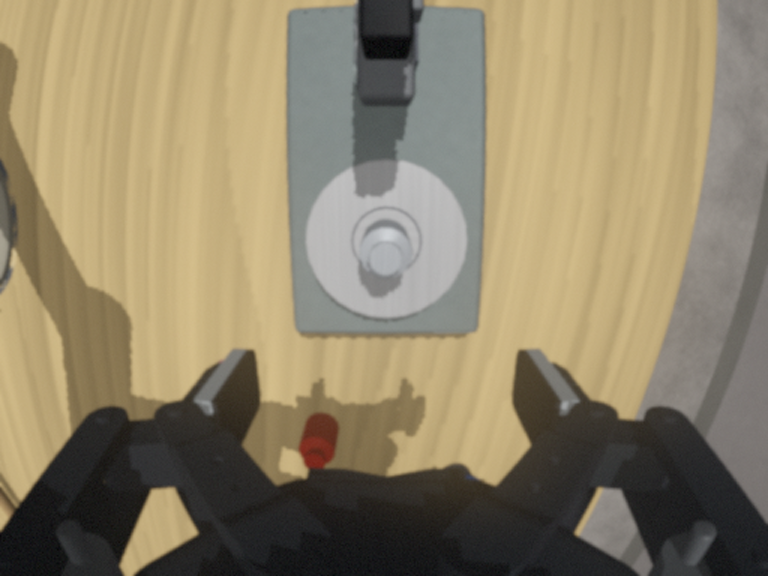

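View pics/s8.png

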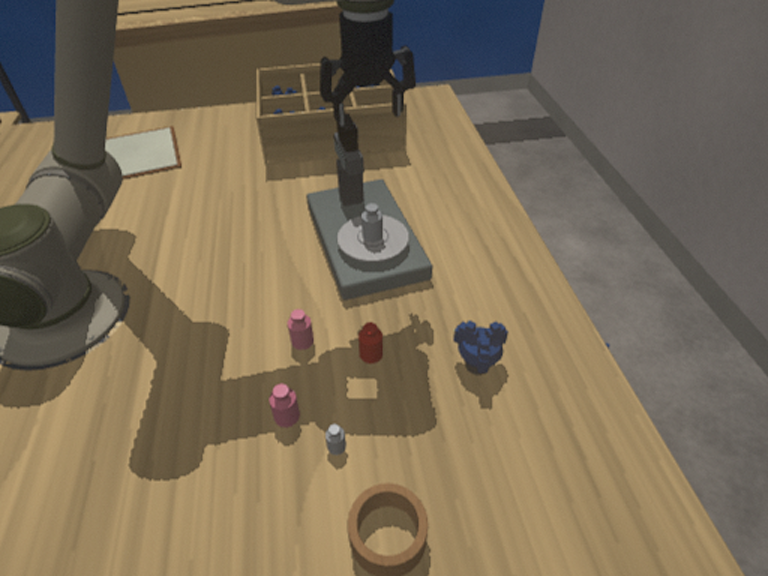

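The weight stands upright at the pan centre: knob at (0.5928,0.0470) against pan (0.593,0.0475), with the pan sunk to about 61 mm. The release button is on the right (+x) side of the handle, at about wrist px (278,5). Approaching the readout and looking again.

Request:
{"fn": "jog_arm", "kwargs": {"plan": [[[0.3,0,0,0,0,0],[0.5,0,0,0,0,0],[0.5,0,0,0,0,0],[0.4,0,0,0,0,0],[0.2,0,0,0,0,0],[0,0,0,0,0,0],[0,0,0,0,0,0]]]}}

```text
time_s: 16.6
position: [0.5819, 0.1221, 0.2925]
tool_rot: [[-0.143, 0.99, -0.0], [0.99, 0.143, -0.0], [-0.0, -0.0, -1.0]]
ft_force: [0.6, -0.1, -0.4]
grip_width: 0.085
```

Run:
```python
from h import *
rel([.570,.2048,.27])
info=P('wrist'); im,d=vision.get_image('wrist'); save(im,'w9.png',1.5); np.savez('w9.npz',im=im,d=d)
vv,uu=np.mgrid[0:384,0:512]
def near(c,r,z0,z1): return ok&(np.hypot(X[...,0]-c[0],X[...,1]-c[1])<r)&(X[...,2]>z0)&(X[...,2]<z1)
X=unproj('wrist',uu,vv,d,info); ok=d>0
for z0,z1,c,R in ((.218,.235,(.57,.2),.1),(.165,.18,(.57,.2),.1),(.19,.216,(.59,.21),.03),(.125,.14,(.592,.046),.05)):
    m=near(c,R,z0,z1); p=X[m]; 
    if len(p)>5: print(z0,p.mean(0).round(4),m.sum(),cv2.minAreaRect((p[:,:2]*1000).astype(np.float32)))
```

```text
t 16.6 pos [0.5819 0.1221 0.2925] xang 98.25 zax [-0. -0. -1.] F [ 0.6 -0.1 -0.4] w 0.085
units [2.09e+00 2.00e-03 5.62e-01]
0.218 [0.5702 0.2047 0.2232] 3130 ((570.1898803710938, 205.1844482421875), (26.37369155883789, 63.081539154052734), 8.134629249572754)
0.165 [0.569  0.1965 0.1724] 1595 ((569.5171508789062, 204.56655883789062), (35.4908447265625, 109.01102447509766), 7.948111057281494)
0.19 [0.5862 0.2065 0.2131] 238 ((586.2228393554688, 207.2602081298828), (5.402848243713379, 25.686336517333984), 9.380996704101562)
0.125 [0.5923 0.0479 0.1307] 341 ((592.2711181640625, 47.252235412597656), (21.53696632385254, 23.7373046875), 8.545341491699219)
```

View pics/w9.png

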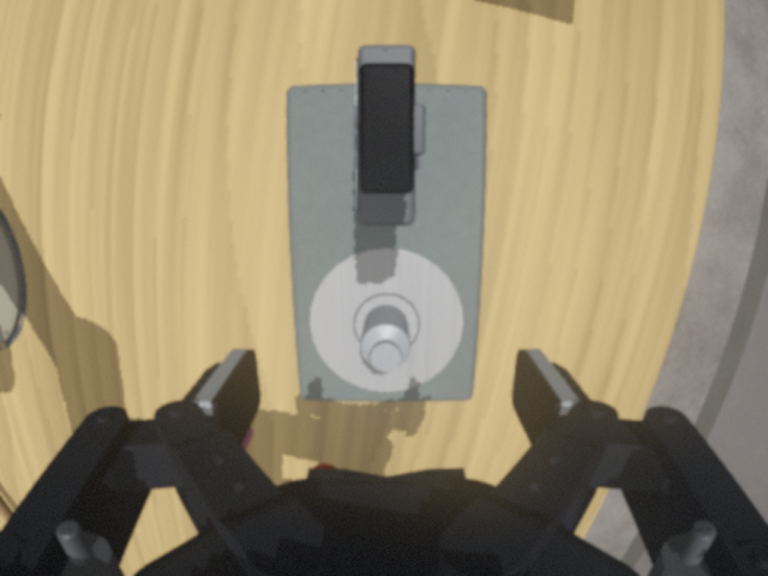

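Handle centre is (0.5702,0.2050), top at 223 mm, as it must be. It sits at wrist px (258,85), with the button at (279,86). Moving over it and descending in steps.

Request:
{"fn": "jog_arm", "kwargs": {"plan": [[[0.3,0,0,0,0,0],[0.5,0,0,0,0,0],[0.6,0,0,0,0,0],[0.45,0,0,0,0,0],[0.24,0.015,0,0,0,0],[0,0,0,0,0,0],[0,0,0.3,0,0,0],[0,0,0.4,0,0,0],[0,0,0.3,0,0,0],[0,0,0,0,0,0]]]}}

```text
time_s: 17.65
position: [0.5701, 0.2044, 0.2508]
tool_rot: [[-0.143, 0.99, -0.003], [0.99, 0.143, -0.001], [-0.0, -0.003, -1.0]]
ft_force: [0.4, 0.2, -0.0]
grip_width: 0.0855
```

Run:
```python
from h import *
rel([.5706,.205,.178])
im,d=vision.get_image('wrist'); save(im,'w10.png',1.5)
```

```text
t 17.65 pos [0.5701 0.2044 0.2508] xang 98.2 zax [-0.003 -0.001 -1.   ] F [ 0.4  0.2 -0. ] w 0.0855
units [0.013 0.021 1.82 ]
```

View pics/w10.png

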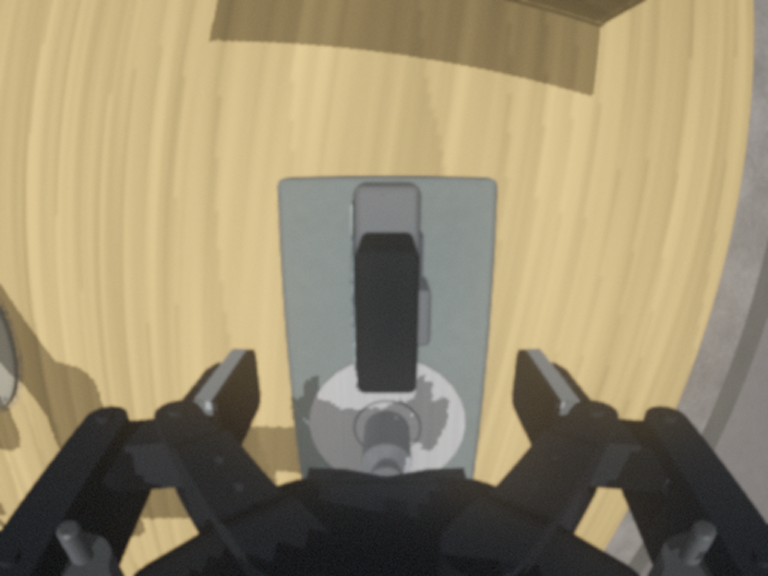

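Request:
{"fn": "jog_arm", "kwargs": {"plan": [[[0.01,0.02,0.2,0,0,0],[0,0,0.4,0,0,0],[0,0,0.45,0,0,0],[0,0,0.4,0,0,0],[0,0,0.25,0,0,0],[0,0,0.1,0,0,0],[0,0,0,0,0,0],[0,0,0,0,0,0]]]}}

```text
time_s: 18.5
position: [0.5716, 0.2057, 0.1813]
tool_rot: [[-0.143, 0.99, 0.001], [0.99, 0.143, 0.0], [0.0, 0.001, -1.0]]
ft_force: [-1.1, -0.4, -0.8]
grip_width: 0.0853
```

Run:
```python
from h import *
rel([.5706,.205,.178])
```

```text
t 18.5 pos [0.5716 0.2057 0.1813] xang 98.25 zax [ 0.001  0.    -1.   ] F [-1.1 -0.4 -0.8] w 0.0853
units [-0.014 -0.026  0.083]
```

Request:
{"fn": "jog_arm", "kwargs": {"plan": [[[0,-0.02,0.055,0,0,0],[0,0,0,0,0,0]]]}}

```text
time_s: 18.7
position: [0.5703, 0.2055, 0.1785]
tool_rot: [[-0.144, 0.99, 0.0], [0.99, 0.144, 0.0], [-0.0, 0.0, -1.0]]
ft_force: [-0.4, 0.1, -0.1]
grip_width: 0.0856
```

Request:
{"fn": "jog_arm", "kwargs": {"plan": [[[0,0,0,0,0,0],[0,0,0,0,0,0],[0,0,0,0,0,0],[0,0,0,0,0,0],[0,0,0,0,0,0],[0,0,0,0,0,0],[0,0,0,0,0,0],[0,0,0,0,0,0],[0,0,0,0,0,0],[0,0,0,0,0,0]]], "grip": -1, "squeeze": 45}}

```text
time_s: 19.7
position: [0.5701, 0.2055, 0.1789]
tool_rot: [[-0.144, 0.99, 0.0], [0.99, 0.144, -0.0], [-0.0, 0.0, -1.0]]
ft_force: [-4.0, -2.0, 5.3]
grip_width: 0.0254
```

Run:
```python
from h import *
rel(None)
im,d=vision.get_image('wrist'); save(im,'w11.png',1.5)
```

```text
t 19.7 pos [0.5701 0.2055 0.1789] xang 98.25 zax [ 0. -0. -1.] F [-4.  -2.   5.3] w 0.0254
```

View pics/w11.png

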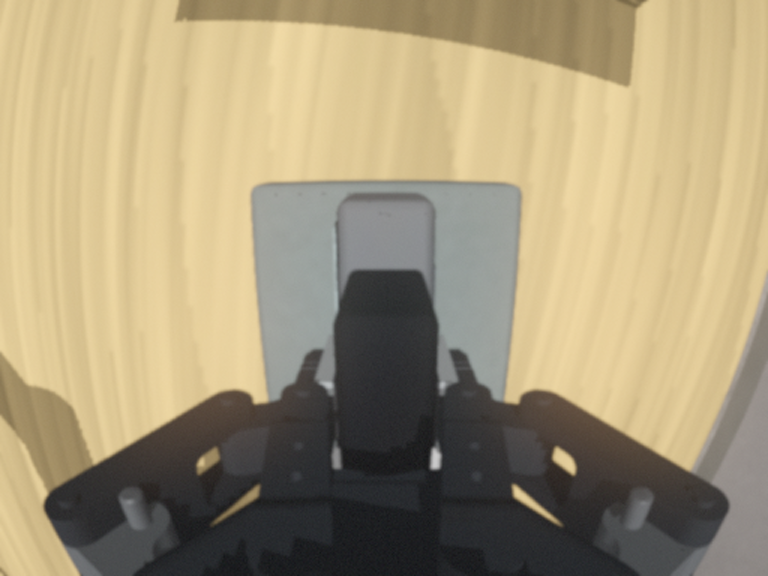

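The pads close round the handle at a 25.4 mm reading. The weight read about 1 mm under its size, so this means the button is fully in. Pulling up.

Request:
{"fn": "jog_arm", "kwargs": {"plan": [[[0,0,-0.05,0,0,0],[0,0,-0.1,0,0,0],[0,0,-0.15,0,0,0],[0,0,-0.2,0,0,0],[0,0,0,0,0,0],[0,0,0,0,0,0]]]}}

```text
time_s: 20.35
position: [0.5701, 0.2054, 0.1988]
tool_rot: [[-0.144, 0.99, -0.0], [0.99, 0.144, -0.0], [-0.0, -0.0, -1.0]]
ft_force: [-4.1, -0.9, -4.7]
grip_width: 0.0254
```

Request:
{"fn": "jog_arm", "kwargs": {"plan": [[[0,0,-0.15,0,0,0],[0,0,-0.25,0,0,0],[0,0,-0.3,0,0,0],[0,0,-0.3,0,0,0],[0,0,-0.3,0,0,0],[0,0,-0.2,0,0,0],[0,0,-0.15,0,0,0],[0,0,-0.1,0,0,0],[0,0,0,0,0,0],[0,0,0,0,0,0]]]}}

```text
time_s: 21.35
position: [0.5701, 0.2055, 0.2697]
tool_rot: [[-0.144, 0.99, 0.001], [0.99, 0.144, -0.0], [-0.0, 0.001, -1.0]]
ft_force: [-5.8, -0.7, -3.4]
grip_width: 0.0256
```

Run:
```python
from h import *
rel(None)
im,d=vision.get_image('side'); save(im,'s12.png',1.5)
c=P('side'); vv,uu=np.mgrid[0:384,0:512]; X=unproj('side',uu,vv,d)
for r in spotter.trace('side','readout_mid')[:2]:
    m=r['pixels']&(d>0); print(r['score'],r['rect'],np.percentile(X[m],[2,50,98],axis=0).round(3))
```

```text
t 21.35 pos [0.5701 0.2055 0.2697] xang 98.25 zax [ 0.001 -0.    -1.   ] F [-5.8 -0.7 -3.4] w 0.0256
0.8 [218.5, 44.5, 242.2, 112.3] [[0.55  0.148 0.131]
 [0.57  0.178 0.251]
 [0.59  0.23  0.314]]
```

View pics/s12.png

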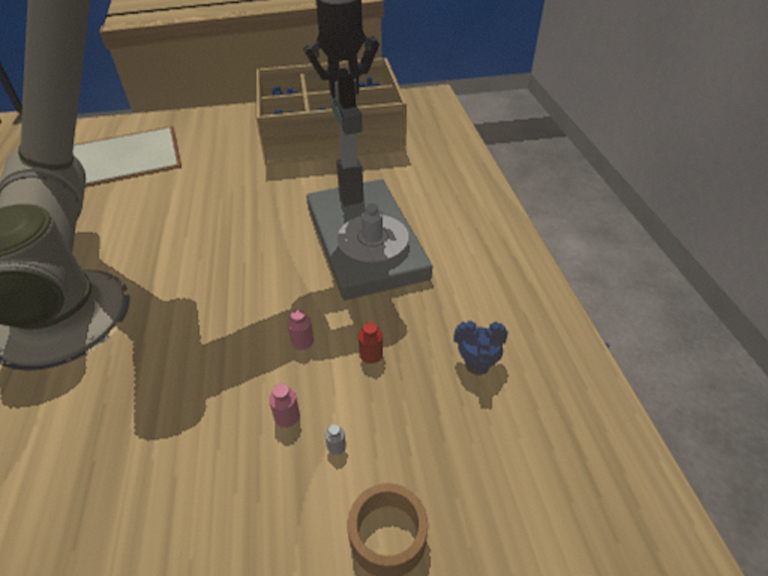

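The readout has risen about 91 mm and the inner tube shows at side px (232,95). Now easing up to the hard end.

Request:
{"fn": "jog_arm", "kwargs": {"plan": [[[0,0,-0.06,0,0,0],[0,0,-0.06,0,0,0],[0,0,-0.05,0,0,0],[0,0,-0.03,0,0,0],[0,0,0,0,0,0],[0,0,0,0,0,0]]]}}

```text
time_s: 22.05
position: [0.5701, 0.2055, 0.2774]
tool_rot: [[-0.144, 0.99, 0.0], [0.99, 0.144, -0.0], [-0.0, 0.0, -1.0]]
ft_force: [-5.5, -2.2, -4.8]
grip_width: 0.0253
```

Request:
{"fn": "jog_arm", "kwargs": {"plan": [[[0,0,-0.03,0,0,0],[0,0,-0.02,0,0,0],[0,0,-0.01,0,0,0],[0,0,0,0,0,0],[0,0,0,0,0,0]]]}}

```text
time_s: 22.55
position: [0.5701, 0.2054, 0.279]
tool_rot: [[-0.143, 0.99, -0.001], [0.99, 0.143, -0.0], [-0.0, -0.001, -1.0]]
ft_force: [-5.5, -2.6, -7.8]
grip_width: 0.0253
```

Request:
{"fn": "jog_arm", "kwargs": {"plan": [[[0,0,-0.02,0,0,0],[0,0,-0.01,0,0,0],[0,0,0,0,0,0],[0,0,0,0,0,0]]]}}

```text
time_s: 22.95
position: [0.5701, 0.2055, 0.279]
tool_rot: [[-0.144, 0.99, -0.002], [0.99, 0.144, -0.0], [-0.0, -0.002, -1.0]]
ft_force: [-4.3, -1.7, -17.1]
grip_width: 0.0254
```

The hard end is reached: z holds at 0.279 (rise 100 mm) while the upward pull increases. Checking that it holds, and checking the scene.

Request:
{"fn": "jog_arm", "kwargs": {"plan": [[[0,0,0,0,0,0],[0,0,0,0,0,0],[0,0,0,0,0,0],[0,0,0,0,0,0],[0,0,0,0,0,0],[0,0,0,0,0,0]]]}}

```text
time_s: 23.55
position: [0.5701, 0.2054, 0.279]
tool_rot: [[-0.143, 0.99, -0.002], [0.99, 0.143, -0.0], [-0.0, -0.002, -1.0]]
ft_force: [-4.5, -1.8, -17.7]
grip_width: 0.0254
```

Run:
```python
from h import *
rel(None)
im,d=vision.get_image('side'); save(im,'s13.png',1.5)
X=unproj('side',*np.mgrid[0:384,0:512][::-1],d)
for q in ('readout_mid','big_weight_mid','small_weight_mid','bit_mid','tape'):
  for r in spotter.trace('side',q)[:4]:
    m=r['pixels']&(d>0); print(q,round(r['score'],2),np.round(r['rect']),np.percentile(X[m],[2,50,98],axis=0).round(3).tolist())
im,d=vision.get_image('wrist'); save(im,'w13.png',1)
rel(None)
```

```text
t 23.55 pos [0.5701 0.2054 0.279 ] xang 98.25 zax [-0.002 -0.    -1.   ] F [ -4.5  -1.8 -17.7] w 0.0254
readout_mid 0.8 [220.  43. 242. 114.] [[0.552, 0.148, 0.13], [0.57, 0.181, 0.255], [0.591, 0.218, 0.323]]
big_weight_mid 0.91 [240. 214. 255. 244.] [[0.533, -0.21, 0.001], [0.551, -0.201, 0.045], [0.57, -0.181, 0.07]]
big_weight_mid 0.89 [193. 207. 207. 236.] [[0.421, -0.16, 0.003], [0.439, -0.153, 0.047], [0.456, -0.134, 0.07]]
big_weight_mid 0.58 [181. 257. 198. 285.] [[0.388, -0.304, 0.003], [0.408, -0.295, 0.049], [0.425, -0.275, 0.071]]
big_weight_mid 0.57 [238. 135. 255. 166.] [[0.574, 0.024, 0.063], [0.591, 0.033, 0.103], [0.61, 0.053, 0.131]]
small_weight_mid 0.61 [217. 285. 229. 304.] [[0.464, -0.361, 0.005], [0.476, -0.355, 0.035], [0.489, -0.34, 0.051]]
bit_mid 0.62 [300. 217. 336. 250.] [[0.688, -0.287, 0.008], [0.712, -0.25, 0.064], [0.759, -0.219, 0.091]]
bit_mid 0.56 [217. 286. 230. 303.] [[0.464, -0.361, -0.0], [0.476, -0.355, 0.035], [0.489, -0.338, 0.051]]
t 23.9 pos [0.5701 0.2054 0.279 ] xang 98.25 zax [-0.002 -0.    -1.   ] F [ -4.6  -1.5 -17.8] w 0.0258
```

View pics/s13.png

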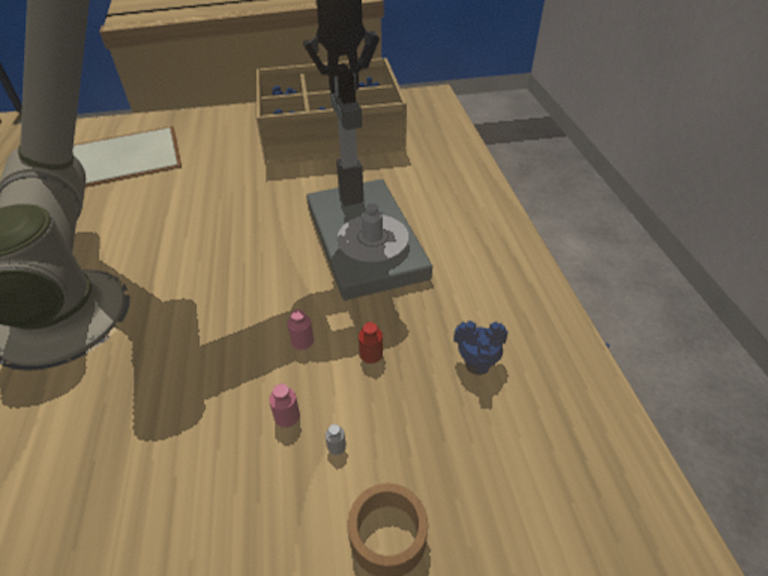

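View pics/w13.png

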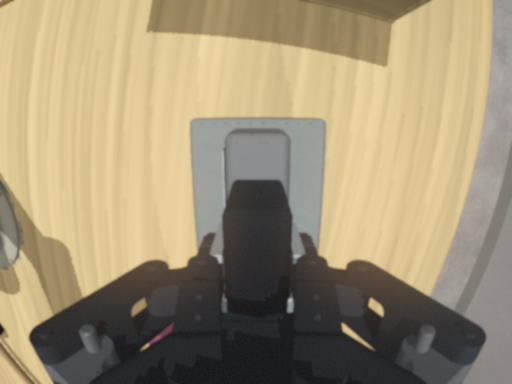

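The readout is fully out. The handle edge in the wrist view is at px (257,180), the same as when first gripped, so it has not slipped. The weight stands on the pan at side px (248,150), and nothing else has moved.

Run:
```python
from h import *
rel(None); print(close_job())
```

```text
t 23.9 pos [0.5701 0.2054 0.279 ] xang 98.25 zax [-0.002 -0.    -1.   ] F [ -4.6  -1.5 -17.8] w 0.0258
the job is handed in; nothing more can be done
None
```

The job is done and handed in at 23.9 s. The larger steel weight stands upright in the centre of the pan, released, and the readout is fully out and still gripped.

- **Weight:** the knob measured within about 1 mm of the pan centre. The pan sank to about 61 mm, which is about 4 mm and within the expected range.
- **Readout:** it rose 100 mm to the hard end, well past the first stop. The height held at 0.279 m over the last second while the pull grew from about 8 N to 18 N, and the handle had not slipped in the grip. The button was not seen directly. The finger reading of about 25.5 mm, and the first stop not catching, show it is pressed in.
- **Other things:** the small weight and drill bit measured the same as at the start, within about 1 mm. In the last look the network was also asked for the tape roll but did not report it, so I checked it by eye: it is in its starting place.

The top and side cameras disagreed by 2–4 mm, so I used the wrist camera for the final positions. A sideways load of about 5 N remains on the gripped handle.

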